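Air the slide dryer

ROBOT

A 6-joint arm with a two-finger parallel gripper is mounted at the origin on the work surface. World frame = base frame: x ahead of the robot, y to its left, z up, the work surface at z = 0. Lengths are in mm, angles in rad, forces in N, time in s.
With the tool pointing down it reaches from about 350 to 775 mm from the base axis. Payload 7.3 kg.
Tool frame: the origin (TCP) lies midway between the tips of the shut fingers; the grasp point (between the pads) lies 19 mm behind it; z points along the fingers, y is the line along which they close (so a half turn about z gives the same grasp; the last joint's range is limited). The gripper opens to 92 mm and grips with 3 to 60 N. Pads are 19 mm wide; open, the fingers measure 130 mm over their backs; the gripper's body (75 mm by 190 mm) begins 47 mm behind the grasp point.
Start: joints at [-1.463, 0.342, 1.524, -0, 1.275, -0.146], TCP at [131.841, -508.196, 226.741] pointing down, gripper open.
Joint ranges: [-2.53, 2.53], [-0.77, 2.02], [0.04, 2.7], [-1, 4.14], [0.28, 2.66], [-3.11, 3.11]. Speed limits (rad/s): [2.57, 2.57, 3.14, 3.14, 3.14, 3.14].

INTERFACE

Orientations are given as [roll, pitch, yaw] about the fixed x, y, z axes, in that order (R = Rz(yaw) Ry(pitch) Rx(roll)).
In Python, from rig import ctrl, cam gives the robot as it stands (ctrl), with the cameras (cam).
- The arm moves only by the tool advance, called after "Call:" as name([rows], argument=value, ...), one row to a line, values as JSON. Schema: {"type":"object","properties":{"segments":{"type":"array","items":{"type":"array","items":{"type":"array","items":{"type":"number"},"minItems":7,"maxItems":7},"minItems":1,"maxItems":20},"minItems":1,"maxItems":1},"grip_force":{"type":"number"},"only":{"type":"string"},"quiet":{"type":"boolean"},"lines":{"type":"string"}},"required":["segments"],"additionalProperties":false}. segments is a list that holds a single list of rows (three levels of brackets), with 1 to 20 rows, each of 7 numbers: a rotation vector rx, ry, rz in rad, then dx, dy, dz in mm, then the finger opening in mm; each row is the pose to reach, as a shift and turn from the pose commanded when the call began, along the tool's axes at that moment; what a row does not reach only later rows make up. A row lasts 1/12 s, in which the tool goes at most 41.7 mm and 0.125 rad, less where a joint would pass 70% of its speed; a pose out of reach is approached as far as the arm can. The fingers move at their own pace and stop on an object; grip_force is the grip in N (left out, the last holds). Time passes only in rows, so rows that do not move let the fingers close. The tool returns the time, the measured TCP pose, the force, the opening and the grip force at its end. only (a regular expression) keeps the lines of the reply that match it, lines (a string "A,B") keeps lines A to B, and quiet returns only ok. Input that does not fit is refused with a message, and nothing moves.
- ctrl.get_obs(): the state, without advancing time (a new reading comes with each control period).
- cam.camera(name): name is "scene" or "top" or "wrist"; returns a dict with "image" (400x640x3 uint8, red, green, blue), "fx", "fy", "cx", "cy" (pixels), "origin" and "orientation" of the camera in the world. Camera axes: x right, y down, z forward; pixel columns grow to the right and rows downward; lengths in mm; the calibration is good to about 2 mm. A picture is of the moment at which its call begins. There is no depth.
- ctrl.sign_off(): hands the job in; it is judged then, once.
The state is a dict: "t": time; "joint_pos": joint angles; "dq": joint speeds; "joint_efforts": joint torques, N m; "tool_pos": TCP position; "tcp_rot": TCP orientation; "force": force on the tool from outside, world axes, zero at the start; "torque": the same for the moment, N m; "finger_gap": finger opening in mm; "finger_force": force on a finger pad.
Only numpy, scipy, OpenCV 4.12 (cv2) and the standard library are available. Lean on these libraries where they do the work, as an engineer would, in place of code of your own. Each camera call takes 0.05 s, during which the arm holds its last target. There are 200 camera calls.

TASK

The slide dryer needs airing: first, with its cover still shut, clear the two crumpled lens papers off the cover into the blue waste bin. Then lift the sprung cover by its black bar handle until the green band on the curved stays is level with the dryer's rim, never as far as the red band, and finish while still holding it steady there, because it falls shut by itself. Do not let the cover snap shut on the way, keep the bin standing where it is, and leave everything else on the bench undisturbed.

Things in the scene. Friction and masses are not known exactly. Their poses are not given: they have to be found in the camera images.
- dryer: Slide dryer, fixed: white housing 240 mm deep (x) x 340 mm wide (y), rim 105 mm high, control panel at the front (-x, towards the robot), black warming plate with glass slides. Origin: centre of the underside, x from front to hinge, z up. Shut, its clear aluminium-framed cover is a flat slab 285 mm wide from x -120 to +105 mm, top 117 mm above the bench.
- cover (a joint): Cover's opening angle, rad: 0 shut, grows as its front rises, stop at 1.0. Spring and weight pull it shut; some 5 N upward at the handle when shut, 10 N at the green band, holds it. A curved stay (radius 120 mm) on each side rises out of a slot in the rim as it opens. Its green band is level with the rim from 0.525 to 0.695 rad (middle 0.61 = 35 degrees), its red band from 0.80 rad.
- cover_handle (a point): Centre of the black bar handle on the cover: round, 12 mm thick, 140 mm long along the dryer's y, 38 mm above the cover's top (155 mm above the bench when shut), a post 65 mm either side. Pinch from above, closing along the dryer's x; the bar can turn in the fingers. Shut, it is 195 mm in front of the hinge axis and 50 mm above it; it turns with the cover.
- cover_hinge (a point): Middle of the hinge axis, which runs along the dryer's y at its far side: 105 mm behind the dryer's origin and 105 mm above the bench. Turns with the cover.
- wipe0_center (a point): Centre of a crumpled lens paper, a stiff off-white ball about 40 mm across (36 to 42 mm) of 10 to 17 g; at the start it lies on the left (+y) half of the shut cover, centre 18.5 mm above the cover's top.
- wipe1_center (a point): Centre of the second crumpled lens paper, like the first; at the start it lies on the right (-y) half of the shut cover.
- bin: Blue round open waste bin, loose, 0.5 kg, on the left or the right of the dryer: 130 mm high, mouth 156 mm across (inside 144 mm), tapering to 120 mm at the foot, floor 5 mm. Origin: centre of its underside.
- wash_bottle: Bystander, loose: white squeeze bottle with a red band, red cap and bent spout, 68 mm wide, 190 mm tall, loose, across the dryer from the bin. Origin: centre of its underside.
- oil_bottle: Bystander, loose: small amber dropper bottle with black cap, 30 mm wide, 75 mm tall, near the front left of the dryer. Origin: centre of its underside.
- blower: Bystander, loose: black rubber dust blower standing on its base, 54 mm wide, 110 mm tall, near the front right of the dryer. Origin: centre of its underside.
- paper_carton: Bystander, loose: pale lens-paper carton, 75 x 110 x 60 mm plus a paper tuft, at the far right of the dryer. Origin: centre of its underside.
- stain_jar: Bystander, loose: glass staining jar with purple filling and black lid, 64 mm wide, 111 mm tall, at the far left of the dryer. Origin: centre of its underside.

How it is judged (in metres and radians):
On the way:
1. both crumpled papers lie in the bin while the cover is still shut (horizontal distance between each of wipe0_center, wipe1_center and bin below 0.075 m and height (world z) of each of wipe0_center, wipe1_center below 0.115 m and value of joint cover below 0.06 rad), for 0.2 s.
At the end, for the whole second after the job is handed in: Both papers are inside the upright bin below its mouth; the cover stands still between 0.52 and 0.70 rad (30 to 40 degrees, the green band level with the rim) and the fingers are carrying it by its bar handle (more than 2 N on it) through the last second (horizontal distance between each of wipe0_center, wipe1_center and bin below 0.075 m and height (world z) of each of wipe0_center, wipe1_center below 0.115 m and value of joint cover between 0.52 and 0.7 rad and velocity of joint cover between -0.1 and 0.1 rad/s and (contact force between the fingers and handle_bar above 2 N or contact force between the fingers and handle_post_left above 2 N or contact force between the fingers and handle_post_right above 2 N) and angle between bin's own z axis and vertical below 0.15 rad); the arm keeps its last pose, push and grip.
It fails at once if the cover was opened before both papers were in the bin (value of joint cover above 0.12 rad and not (horizontal distance between each of wipe0_center, wipe1_center and bin below 0.075 m and height (world z) of each of wipe0_center, wipe1_center below 0.115 m)).
It fails at once if the cover was lifted as far as the red band (0.80 rad) (value of joint cover above 0.8 rad).
It fails at once if the cover snapped shut (velocity of joint cover below -1.5 rad/s).
It fails at once if the bin was pushed away or tipped (distance of bin from where it was at the start of the episode above 0.04 m or angle between bin's own z axis and vertical above 0.3 rad).
It fails at once if a bystander was pushed away or tipped (distance of any of wash_bottle, oil_bottle, blower, paper_carton, stain_jar from where it was at the start of the episode above 0.03 m or angle between any of wash_bottle, oil_bottle, blower, paper_carton, stain_jar's own z axis and vertical above 0.3 rad).
It also fails if it takes over 64 s, if anything falls off the work surface, if the arm or the gripper's body presses on something with over 40 N, if the wrist force passes 120 N, or if a joint passes its speed limit or range.

## Working session

There is one attempt and no reset: what is moved stays moved. The work goes in short steps, Python scripts to look and compute and a tool call to move; the robot and the scene stay as the last step left them, time stands still between calls to the robot, and variables do not carry over. Pictures are saved under pics/ and viewed, at most 10 in all, crops included, and the job is handed in when it is done.

```bash
ls; mkdir -p pics
```

Run:
```python
from rig import ctrl, cam
import cv2
for n in("top","scene"):
    c=cam.camera(n); cv2.imwrite(f"pics/{n}0.png",c["image"][:,:,::-1]); print({k:v for k,v in c.items() if k!="image"})
print(ctrl.get_obs())
```

```text
pics
rig.py
{'fx': 463.11785043474947, 'fy': 463.11785043474947, 'cx': 322.9592841693901, 'cy': 193.39075786715523, 'origin': array([ 377.23673987,   15.49497868, 1452.83174766]), 'orientation': array([-3.02410813, -0.00790994, -1.56971899])}
{'fx': 410.2431333438283, 'fy': 410.2431333438283, 'cx': 320.4340606932246, 'cy': 194.0473720369946, 'origin': array([1299.90022066,   19.03727863,  853.37285656]), 'orientation': array([-2.33275398,  0.0171162 ,  1.58364868])}
{'t': 0.1, 'joint_pos': array([-1.46304221e+00,  3.42653598e-01,  1.52493240e+00, -3.26437515e-05,
        1.27541777e+00, -1.45971134e-01]), 'dq': array([-5.87700422e-04, -1.78450896e-03, -2.58665008e-03,  1.50818050e-03,
       -8.94402198e-05, -6.73273613e-04]), 'joint_efforts': array([ 1.58278446e-03, -4.32006097e+01, -2.44693118e+01,  7.19959103e-02,
        5.26265160e-02, -4.66694041e-05]), 'tool_pos': array([ 131.76679741, -507.80732383,  226.11037704]), 'tcp_rot': array([-3.14019201e+00, -1.74366528e-04,  2.53734652e-01]), 'force': array([-0.41340682, -0.77948257, -0.35858777]), 'torque': array([ 0.00180992,  0.00745757, -0.0239185 ]), 'finger_force': 0.0, 'finger_gap': 92.18335066564457}
```

View pics/top0.png

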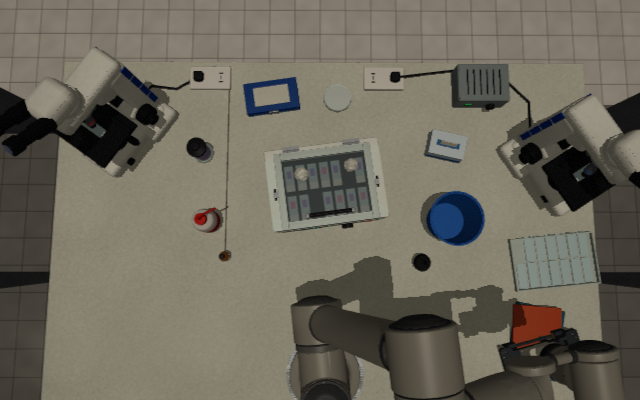

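View pics/scene0.png

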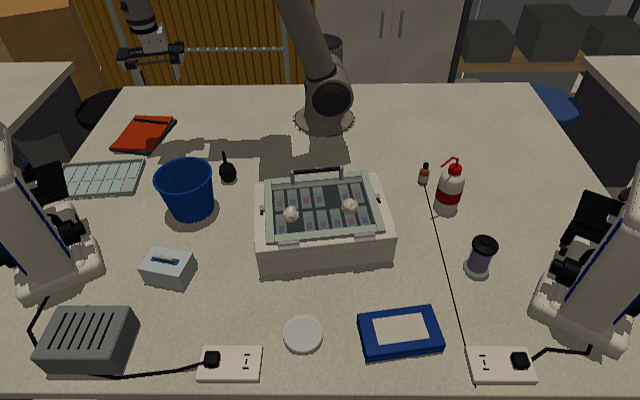

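The top view shows the dryer at about (327,185), with balls near (302,173) and (350,165). The bar handle is near (330,212), the bin mouth near (456,218) on the -y side and the blower at (422,262). In the scene view the balls are at (291,214) and (349,205), and the handle at (317,170). I'll zoom in for accurate pixels.

Create h.py:
```python
import numpy as np, cv2
from scipy.spatial.transform import Rotation as R
from scipy.optimize import least_squares
def ray(c,u,v):
    d=R.from_euler('xyz',c["orientation"]).apply([(u-c["cx"])/c["fx"],(v-c["cy"])/c["fy"],1.])
    return np.array(c["origin"]),d
def atz(c,u,v,z):
    o,d=ray(c,u,v); return o+d*(z-o[2])/d[2]
def tri(obs):
    A=np.zeros((3,3));b=np.zeros(3)
    for c,u,v in obs:
        o,d=ray(c,u,v);d=d/np.linalg.norm(d);P=np.eye(3)-np.outer(d,d);A+=P;b+=P@o
    x=np.linalg.solve(A,b)
    return x,[float(np.linalg.norm(np.cross(x-ray(c,u,v)[0],ray(c,u,v)[1]/np.linalg.norm(ray(c,u,v)[1])))) for c,u,v in obs]
```

Run:
```python
import cv2,numpy as np
a=cv2.imread("pics/top0.png")[130:240,255:395];b=cv2.imread("pics/scene0.png")[155:275,245:405]
a=cv2.resize(a,None,fx=4,fy=4,interpolation=cv2.INTER_CUBIC)
b=cv2.resize(b,None,fx=5,fy=5,interpolation=cv2.INTER_CUBIC)
for im,f,x0,y0 in((a,4,255,130),(b,5,245,155)):
    for k in range(0,im.shape[1],10*f): cv2.putText(im,str(x0+k//f),(k,8),0,.3,(0,255,255))
    for k in range(0,im.shape[0],10*f): cv2.putText(im,str(y0+k//f),(0,k+4),0,.3,(0,255,255))
cv2.imwrite("pics/a.png",a);cv2.imwrite("pics/b.png",b)
```

```text
(no output)
```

View pics/a.png

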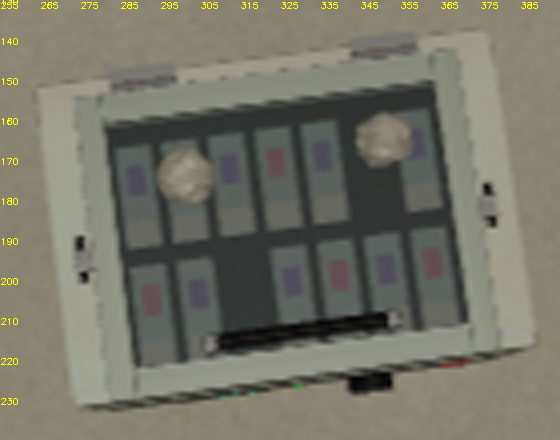

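View pics/b.png

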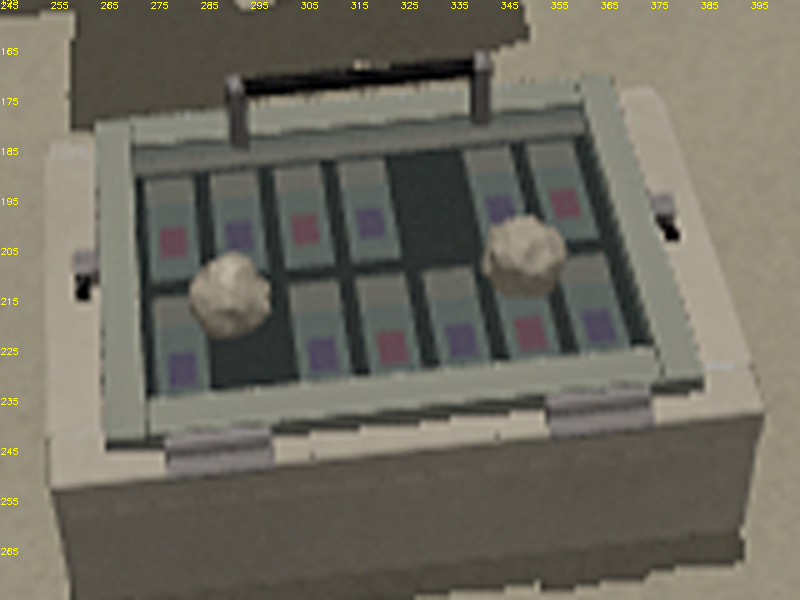

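In the crops, the left ball is at (301.5,174) in top and (350,206) in scene. The right ball is at (351,164.7) in top and (291,214) in scene. The bar runs (306.8,216) to (354.2,209.7) in top and (292,172) to (341.5,167.5) in scene.

Run:
```python
from rig import ctrl, cam
from h import *
import pickle
T=cam.camera("top");S=cam.camera("scene")
pickle.dump((T,S),open("cams.pkl","wb"))
q=lambda n,a,b:print(n,*[np.round(x,1) for x in tri([(T,*a),(S,*b)])])
q("w0",(301.1,173.6),(349.6,205.6));q("w1",(350.6,164.3),(290.6,213.7))
q("h+",(306.4,215.6),(341.2,168.0));q("h-",(353.8,209.3),(292.2,172.5));q("hm",(330.1,212.5),(316.8,170.2))
for n,c in(("T",T),("S",S)):
    h=cv2.cvtColor(c["image"],cv2.COLOR_RGB2HSV);m=cv2.inRange(h,(105,120,40),(125,255,255))
    k,l,st,ce=cv2.connectedComponentsWithStats(m)
    for i in range(1,k):
        if st[i,4]>300:print(n,st[i],ce[i])
    if n=="T":
        i=l[218,456]; cn=max(cv2.findContours((l==i).astype(np.uint8),0,1)[0],key=len)
        P=np.array([atz(T,u,v,130)[:2] for u,v in cv2.convexHull(cn)[:,0]])
        print("rim", [round(x,1) for x in (*cv2.minEnclosingCircle(P.astype(np.float32))[0],cv2.minEnclosingCircle(P.astype(np.float32))[1])])
# blower, carton approx
print("blower",atz(T,422,262,100)," carton",atz(T,446,146,70))
```

```text
w0 [589.9  68.7 136.2] [0.5 0.5]
w1 [617.2 -74.2 136.7] [0.2 0.2]
h+ [467.7  51.5 154. ] [0.3 0.3]
h- [485.5 -79.4 154.5] [2.1 2.1]
hm [476.5 -13.9 154.3] [0.8 0.8]
T [244  77  56  39 950] [271.53473684  96.98947368]
T [ 427  191   57   55 2387] [455.68789275 218.17050691]
rim [462.6, -372.9, 82.2]
S [ 531   84   50   43 1037] [558.93924783 104.06075217]
S [ 153  157   61   66 3073] [185.93133746 188.05206638]
S [564 218  59  84 313] [594.39936102 257.65495208]
S [ 357  304   89   59 2399] [399.38265944 335.5206336 ]
blower [ 337.44402138 -282.06075187  100.        ]  carton [ 686.76757845 -370.39966732   70.        ]
```

Create g.py:
```python
import sys
from rig import ctrl, cam
from h import *
def go(*p,yaw=1.706,rx=np.pi):
    o=ctrl.get_obs();R0=R.from_euler('xyz',o["tcp_rot"])
    print("row",np.round((R0.inv()*R.from_euler('xyz',[rx,0,yaw])).as_rotvec(),3),np.round(R0.inv().apply(np.array(p)-o["tool_pos"]),1))
if __name__=="__main__": go(*map(float,sys.argv[1:]))
```

```bash
python3 g.py 617.2 -74.2 200
```

```text
row [-1.000e-03 -1.000e-03 -1.452e+00] [ 578.7 -298.    26.6]
```

Call:
advance([
  [[0, 0, -0.03, 12, -6, 0, 70], [0, 0, -0.09, 36, -19, 0, 70], [0, 0, -0.18, 70, -36, 1, 70], [0, 0, -0.27, 105, -54, 2, 70], [0, 0, -0.36, 140, -72, 4, 70], [0, 0, -0.45, 175, -90, 6, 70], [0, 0, -0.54, 210, -108, 8, 70], [0, 0, -0.63, 245, -126, 10, 70], [0, 0, -0.72, 280, -144, 12, 70], [0, 0, -0.81, 315, -162, 14, 70], [0, 0, -0.9, 350, -180, 16, 70], [0, 0, -0.99, 385, -198, 18, 70], [0, 0, -1.08, 420, -216, 20, 70], [0, 0, -1.17, 455, -234, 22, 70], [0, 0, -1.26, 490, -252, 24, 70], [0, 0, -1.35, 525, -270, 26, 70], [0, 0, -1.42, 555, -286, 26, 70], [0, 0, -1.45, 572, -295, 26, 70], [0, 0, -1.452, 578.7, -298, 26.6, 70], [0, 0, -1.452, 578.7, -298, 26.6, 70]],
], grip_force=10)

```text
t: 1.87
tool_pos: [617.6, -72.4, 199.4]
tcp_rot: [-3.141, -0.0, 1.709]
force: [-1.0, -0.7, 0.1]
finger_gap: 69.4
finger_force: 0.0
```

```bash
python3 g.py 617.2 -74.2 123
```

Run:
```python
from rig import ctrl, cam
from h import *
import pickle
c=cam.camera("wrist");pickle.dump(c,open("w1.pkl","wb"));cv2.imwrite("pics/w1.png",c["image"][:,:,::-1])
for p in([617.2,-74.2,136],[476.5,-14,154.5]):
    d=R.from_euler('xyz',c["orientation"]).inv().apply(np.array(p)-c["origin"]);print(d[0]/d[2]*c["fx"]+c["cx"],d[1]/d[2]*c["fy"]+c["cy"])
```

```text
row [-0.001 -0.     0.003] [-1.8 -0.5 76.4]
316.85747991530343 215.4184314992891
122.6825095085502 115.3094289116193
```

View pics/w1.png

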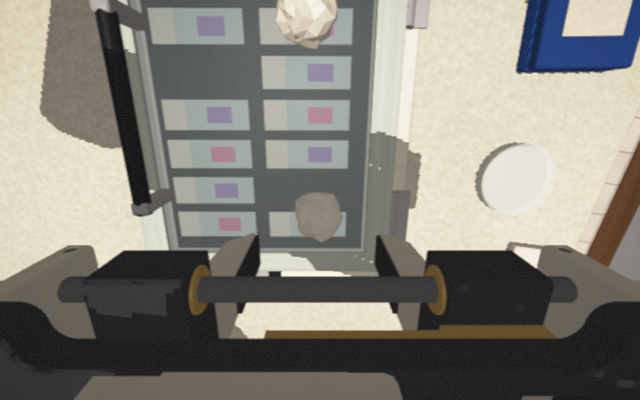

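The wrist view shows the ball at (318,216), against a predicted (317,215). The bar's middle is near (123,112), against a predicted (123,115). The measurements hold, so I descend and grasp.

Call:
advance([
  [[0, 0, 0, -0.5, 0, 10, 70], [0, 0, 0, -1, 0, 30, 70], [0, 0, 0, -1.8, -0.5, 50, 70], [0, 0, 0, -1.8, -0.5, 65, 70], [0, 0, 0, -1.8, -0.5, 74, 70], [0, 0, 0, -1.8, -0.5, 76, 70], [0, 0, 0, -1.8, -0.5, 76, 25], [0, 0, 0, -1.8, -0.5, 76, 25], [0, 0, 0, -1.8, -0.5, 76, 25], [0, 0, 0, -1.8, -0.5, 76, 25], [0, 0, 0, -1.8, -0.5, 76, 25], [0, 0, 0, -1.8, -0.5, 66, 25], [0, 0, 0, -1.8, -0.5, 40, 25], [0, 0, 0, -1.8, -0.5, 10, 25], [0, 0, 0, -1.8, -0.5, -5, 25], [0, 0, 0, -1.8, -0.5, -8, 25]],
], grip_force=8)

```text
t: 3.25
tool_pos: [618.6, -76.6, 212.9]
tcp_rot: [3.135, 0.003, 1.706]
force: [-0.7, 0.6, 0.8]
finger_gap: 40.8
finger_force: 7.7
```

```bash
python3 g.py 462 -370 205;python3 g.py 462 -370 150
```

```text
row [0.007 0.003 0.   ] [-269.6 -194.8    7.3]
row [0.007 0.003 0.   ] [-269.4 -195.2   62.3]
```

Call:
advance([
  [[0, 0, 0, -10, -7, 0, 25], [0, 0, 0, -32, -23, 0, 25], [0, 0, 0, -62, -45, 0, 25], [0, 0, 0, -93, -67, 0, 25], [0, 0, 0, -124, -89, 0, 25], [0, 0, 0, -155, -111, 0, 25], [0, 0, 0, -186, -134, 0, 25], [0, 0, 0, -215, -156, 0, 25], [0, 0, 0, -243, -175, 1, 25], [0, 0, 0, -260, -188, 3, 25], [0, 0, 0, -269, -195, 7, 25], [0, 0, 0, -269.5, -195, 25, 25], [0, 0, 0, -269.5, -195, 50, 25], [0, 0, 0, -269.5, -195, 70, 25], [0, 0, 0, -269.5, -195, 80, 25], [0, 0, 0, -269.5, -195, 82, 25], [0, 0, 0, -269.5, -195, 82, 58], [0, 0, 0, -269.5, -195, 82, 58], [0, 0, 0, -269.5, -195, 82, 58], [0, 0, 0, -269.5, -195, 82, 58]],
])

```text
t: 4.92
tool_pos: [460.5, -369.9, 127.3]
tcp_rot: [3.14, 0.002, 1.706]
force: [0.4, -0.3, -0.6]
finger_gap: 57.0
finger_force: 0.0
```

```bash
python3 g.py 462 -370 215;python3 g.py 589.9 68.7 205; python3 g.py 589.9 68.7 123
```

Run:
```python
from rig import ctrl, cam
from h import *
t=cam.camera("top")["image"];s=cam.camera("scene")["image"]
a=cv2.resize(t[130:270,260:500],(480,280));b=cv2.resize(s[130:270,130:370],(480,280))
cv2.imwrite("pics/c1.png",np.vstack([a,b])[:,:,::-1])
```

```text
row [0.001 0.002 0.   ] [ -0.4   1.6 -87.7]
row [0.001 0.002 0.   ] [417.  187.5 -78.2]
row [0.001 0.002 0.   ] [417.2 187.4   3.8]
```

View pics/c1.png

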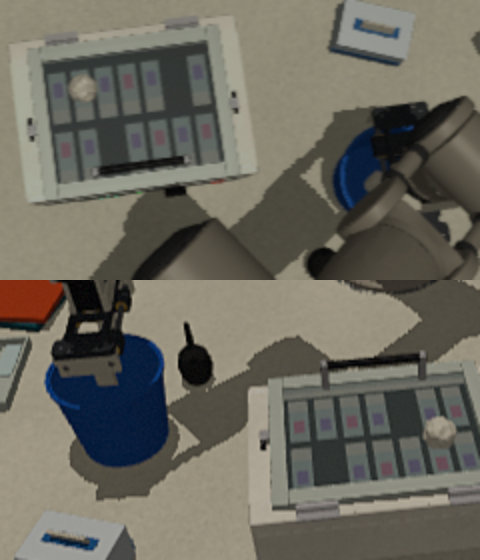

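The ball has left the cover at w1's spot. The bin is upright in the lower view, though the gripper hides its inside. I go on to w0.

Call:
advance([
  [[0, 0, 0, 0, 0, -20, 58], [0, 0, 0, 0, 0, -55, 62], [0, 0, 0, 6, 3, -75, 70], [0, 0, 0, 25, 11, -80, 70], [0, 0, 0, 55, 25, -80, 70], [0, 0, 0, 88, 40, -80, 70], [0, 0, 0, 122, 55, -80, 70], [0, 0, 0, 156, 70, -80, 70], [0, 0, 0, 190, 85, -80, 70], [0, 0, 0, 224, 101, -80, 70], [0, 0, 0, 258, 116, -80, 70], [0, 0, 0, 292, 131, -80, 70], [0, 0, 0, 326, 147, -80, 70], [0, 0, 0, 358, 161, -80, 70], [0, 0, 0, 387, 174, -79, 70], [0, 0, 0, 407, 183, -78, 70], [0, 0, 0, 415, 187, -78, 70], [0, 0, 0, 417, 187.5, -77, 70], [0, 0, 0, 417, 187.5, -77, 70]],
])

```text
t: 6.6
tool_pos: [589.5, 68.7, 203.0]
tcp_rot: [-3.141, 0.0, 1.707]
force: [-0.5, -0.1, -0.5]
finger_gap: 70.0
finger_force: 0.0
```

```bash
python3 g.py 589.9 68.7 123
```

Run:
```python
from rig import ctrl, cam
from h import *
t=cam.camera("top")["image"]
c=cam.camera("wrist")
d=R.from_euler('xyz',c["orientation"]).inv().apply(np.array([589.9,68.7,136])-c["origin"]);print(d[0]/d[2]*c["fx"]+c["cx"],d[1]/d[2]*c["fy"]+c["cy"])
a=cv2.resize(t[130:270,260:500],(480,280));b=cv2.resize(c["image"],(480,300))
cv2.imwrite("pics/c2.png",np.vstack([a,b])[:,:,::-1])
```

```text
row [-0.     0.     0.001] [-0.1  0.5 80. ]
318.2456769411443 211.1284674847778
```

View pics/c2.png

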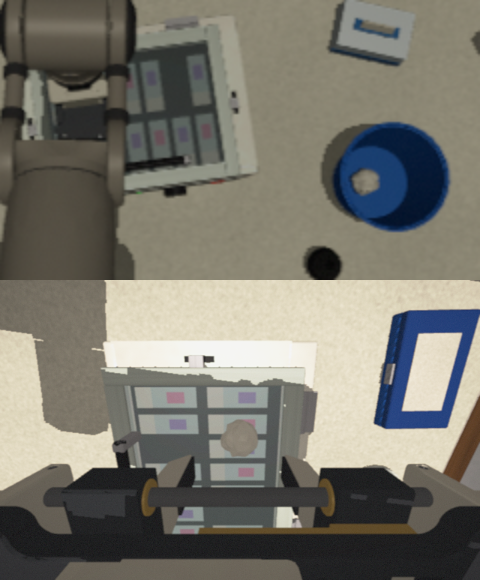

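The first ball is in the bin, at (366,181) in the upper crop. The second is at wrist pixel (319,211), as predicted.

Call:
advance([
  [[0, 0, 0, 0, 0, 10, 70], [0, 0, 0, 0, 0.5, 35, 70], [0, 0, 0, 0, 0.5, 60, 70], [0, 0, 0, 0, 0.5, 75, 70], [0, 0, 0, 0, 0.5, 80, 70], [0, 0, 0, 0, 0.5, 80, 70], [0, 0, 0, 0, 0.5, 80, 25], [0, 0, 0, 0, 0.5, 80, 25], [0, 0, 0, 0, 0.5, 80, 25], [0, 0, 0, 0, 0.5, 80, 25], [0, 0, 0, 0, 0.5, 80, 25], [0, 0, 0, 0, 0.5, 70, 25], [0, 0, 0, 0, 0.5, 40, 25], [0, 0, 0, 0, 0.5, 10, 25], [0, 0, 0, 0, 0.5, -5, 25], [0, 0, 0, 0, 0.5, -8, 25]],
], grip_force=8)

```text
t: 8.03
tool_pos: [591.8, 69.0, 215.7]
tcp_rot: [3.134, 0.001, 1.706]
force: [-0.1, 0.0, -0.9]
finger_gap: 41.4
finger_force: 8.0
```

```bash
python3 g.py 462 -370 205;python3 g.py 462 -370 133
```

```text
row [ 0.007  0.001 -0.   ] [-417.5 -187.9    9.8]
row [ 0.007  0.001 -0.   ] [-417.4 -188.4   81.8]
```

Call:
advance([
  [[0, 0, 0, -10, -5, 0, 25], [0, 0, 0, -35, -16, 0, 25], [0, 0, 0, -68, -31, 0, 25], [0, 0, 0, -102, -46, 0, 25], [0, 0, 0, -136, -61, 0, 25], [0, 0, 0, -170, -76, 0, 25], [0, 0, 0, -204, -92, 0, 25], [0, 0, 0, -238, -107, 0, 25], [0, 0, 0, -272, -122, 0, 25], [0, 0, 0, -306, -138, 0, 25], [0, 0, 0, -340, -153, 0, 25], [0, 0, 0, -370, -167, 1, 25], [0, 0, 0, -395, -178, 3, 25], [0, 0, 0, -411, -185, 6, 25], [0, 0, 0, -417.5, -188, 12, 25], [0, 0, 0, -417.5, -188, 30, 25], [0, 0, 0, -417.5, -188, 55, 25], [0, 0, 0, -417.5, -188, 73, 25], [0, 0, 0, -417.5, -188, 80, 25], [0, 0, 0, -417.5, -188, 81, 25]],
])

```text
t: 9.7
tool_pos: [458.9, -368.5, 127.5]
tcp_rot: [-3.138, -0.004, 1.706]
force: [-0.2, 0.7, 0.0]
finger_gap: 41.0
finger_force: 8.0
```

Call:
advance([
  [[0, 0, 0, 0, 0, 0, 58], [0, 0, 0, 0, 0, 0, 58], [0, 0, 0, 0, 0, 0, 58], [0, 0, 0, 0, 0, 0, 58], [0, 0, 0, 0, 0, -20, 58], [0, 0, 0, 0, 0, -55, 58], [0, 0, 0, 0, 0, -80, 50], [0, 0, 0, 0, 0, -90, 45], [0, 0, 0, 0, 0, -90, 45]],
])

```text
t: 10.45
tool_pos: [461.1, -371.1, 223.5]
tcp_rot: [3.138, 0.005, 1.706]
force: [-0.1, -1.1, -1.0]
finger_gap: 46.0
finger_force: 0.0
```

```bash
python3 g.py 476.5 -13.9 215;python3 g.py 476.5 -13.9 140
```

```text
row [ 0.004  0.005 -0.   ] [351.9  63.4   6.8]
row [ 0.004  0.005 -0.   ] [352.3  63.1  81.8]
```

Call:
advance([
  [[0, 0, 0, 10, 2, 0, 45], [0, 0, 0, 35, 6, 0, 45], [0, 0, 0, 68, 12, 0, 45], [0, 0, 0, 104, 19, 1, 45], [0, 0, 0, 140, 25, 2, 45], [0, 0, 0, 176, 32, 3, 45], [0, 0, 0, 212, 38, 4, 45], [0, 0, 0, 248, 45, 5, 45], [0, 0, 0, 282, 51, 6, 45], [0, 0, 0, 312, 56, 7, 45], [0, 0, 0, 335, 60, 7, 45], [0, 0, 0, 348, 63, 7, 45], [0, 0, 0, 352, 63.4, 7, 45], [0, 0, 0, 352, 63.4, 7, 45], [0, 0, 0, 352, 63.4, 7, 45]],
])

```text
t: 11.7
tool_pos: [474.8, -12.9, 212.1]
tcp_rot: [-3.14, -0.0, 1.706]
force: [0.3, -0.3, 0.3]
finger_gap: 45.0
finger_force: 0.0
```

```bash
python3 g.py 476.5 -13.9 137.5
```

Run:
```python
from rig import ctrl, cam
from h import *
t=cam.camera("top")["image"]
c=cam.camera("wrist")
d=R.from_euler('xyz',c["orientation"]).inv().apply(np.array([476.5,-13.9,154.5])-c["origin"]);print(d[0]/d[2]*c["fx"]+c["cx"],d[1]/d[2]*c["fy"]+c["cy"])
a=cv2.resize(t[130:270,260:500],(640,373));b=c["image"][100:325]
cv2.imwrite("pics/c3.png",np.vstack([a,b])[:,:,::-1])
```

```text
row [-0.002 -0.     0.   ] [-1.3  1.6 74.6]
319.32887172994765 216.7256427159021
```

View pics/c3.png

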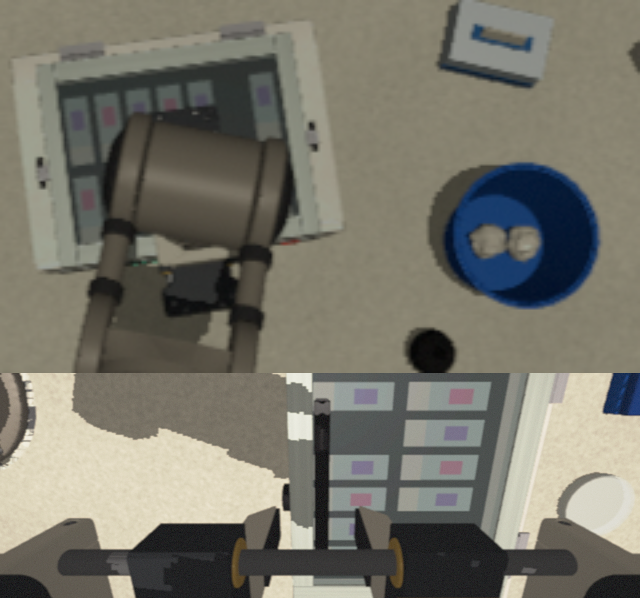

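Both balls lie side by side in the bin, at (487,241) and (524,242). The bar is at column 321, between the fingers. I descend and pinch it.

Call:
advance([
  [[0, 0, 0, 0, 0, 10, 45], [0, 0, 0, -1, 1, 30, 45], [0, 0, 0, -1.3, 1.6, 50, 45], [0, 0, 0, -1.3, 1.6, 65, 45], [0, 0, 0, -1.3, 1.6, 73, 45], [0, 0, 0, -1.3, 1.6, 74.5, 45], [0, 0, 0, -1.3, 1.6, 74.5, 45], [0, 0, 0, -1.3, 1.6, 74.5, 5], [0, 0, 0, -1.3, 1.6, 74.5, 5], [0, 0, 0, -1.3, 1.6, 74.5, 5], [0, 0, 0, -1.3, 1.6, 74.5, 5], [0, 0, 0, -1.3, 1.6, 74.5, 5], [0, 0, 0, -1.3, 1.6, 74.5, 5], [0, 0, 0, -1.3, 1.6, 74.5, 5]],
], grip_force=45)

```text
t: 12.97
tool_pos: [478.5, -13.7, 139.0]
tcp_rot: [3.139, 0.0, 1.706]
force: [5.0, 1.9, -1.4]
finger_gap: 10.9
finger_force: 45.0
```

Run:
```python
import numpy as np
for t in np.arange(0.1,.62,.1).tolist()+[.61]:
    print(round(t,2),np.round([195-195*np.cos(t)+50*np.sin(t),195*np.sin(t)+50*np.cos(t)-50],1))
```

```text
0.1 [ 6.  19.2]
0.2 [13.8 37.7]
0.3 [23.5 55.4]
0.4 [34.9 72. ]
0.5 [47.8 87.4]
0.6 [ 62.3 101.4]
0.61 [ 63.8 102.7]
```

Call:
advance([
  [[0, 0, 0, 0, 1, -4, 5], [0, 0, 0, 0, 2.5, -9, 5], [0, 0, 0, 0, 4.2, -14, 5], [0, 0, 0, 0, 6, -19.2, 5], [0, 0, 0, 0, 7.9, -24, 5], [0, 0, 0, 0, 9.8, -28.7, 5], [0, 0, 0, 0, 11.8, -33.2, 5], [0, 0, 0, 0, 13.8, -37.7, 5], [0, 0, 0, 0, 16.1, -42.2, 5], [0, 0, 0, 0, 18.5, -46.6, 5], [0, 0, 0, 0, 21, -51, 5], [0, 0, 0, 0, 23.5, -55.4, 5], [0, 0, 0, 0, 23.5, -55.4, 5]],
], grip_force=45)

```text
t: 14.05
tool_pos: [500.7, -10.7, 194.3]
tcp_rot: [-3.141, 0.0, 1.706]
force: [2.3, -0.8, -8.6]
finger_gap: 10.8
finger_force: 45.0
```

Run:
```python
from rig import ctrl, cam
from h import *
s=cam.camera("scene")
cv2.imwrite("pics/d.png",cv2.resize(s["image"][130:280,230:410],(720,600))[:,:,::-1])
```

```text
(no output)
```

View pics/d.png

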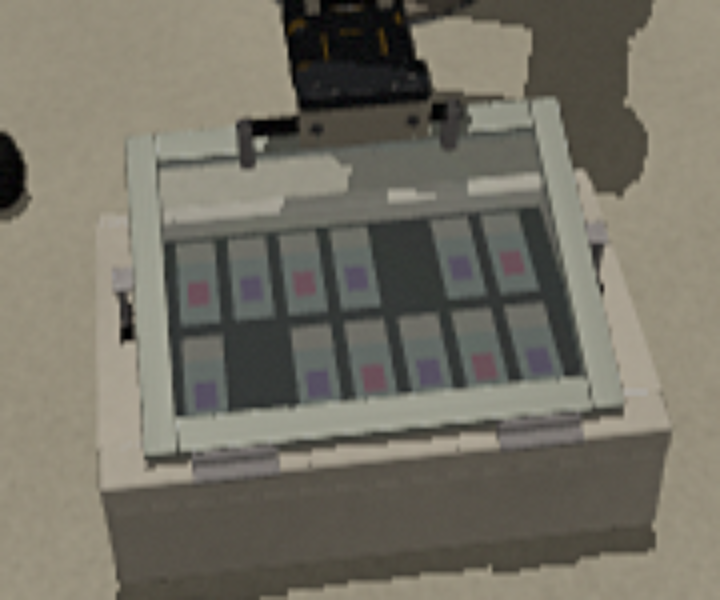

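The cover is up about 0.3 rad, with the bar still between the fingers. The second half follows the same arc to 0.61.

Call:
advance([
  [[0, 0, 0, 0, 1.4, -2, 5], [0, 0, 0, 0, 4.2, -6.3, 5], [0, 0, 0, 0, 7.3, -10.5, 5], [0, 0, 0, 0, 10.3, -15, 5], [0, 0, 0, 0, 13.2, -18.7, 5], [0, 0, 0, 0, 16.5, -22.5, 5], [0, 0, 0, 0, 20, -26.6, 5], [0, 0, 0, 0, 24.3, -32, 5], [0, 0, 0, 0, 28, -35.6, 5], [0, 0, 0, 0, 31.5, -39.2, 5], [0, 0, 0, 0, 35, -42.7, 5], [0, 0, 0, 0, 38, -45, 5], [0, 0, 0, 0, 40, -47, 5], [0, 0, 0, 0, 40.3, -47.3, 5], [0, 0, 0, 0, 40.3, -47.3, 5], [0, 0, 0, 0, 40.3, -47.3, 5]],
], grip_force=45)

```text
t: 15.43
tool_pos: [538.7, -5.5, 242.3]
tcp_rot: [-3.138, 0.0, 1.706]
force: [-9.8, -3.9, -0.0]
finger_gap: 10.4
finger_force: 45.0
```

Run:
```python
from rig import ctrl, cam
from h import *
print({k:np.round(v,2) for k,v in ctrl.get_obs().items()})
s=cam.camera("scene");t=cam.camera("top")
a=cv2.resize(s["image"][110:280,140:410],(794,500))
cv2.imwrite("pics/e.png",a[:,:,::-1])
```

```text
{'t': np.float64(15.43), 'joint_pos': array([-0.15,  0.36,  1.46, -0.  ,  1.33, -0.29]), 'dq': array([-0., -0.,  0.,  0., -0., -0.]), 'joint_efforts': array([ 2.140e+00, -4.413e+01, -2.921e+01,  1.700e+00, -3.010e+00,
       -1.000e-02]), 'tool_pos': array([538.65,  -5.52, 242.32]), 'tcp_rot': array([-3.14,  0.  ,  1.71]), 'force': array([-9.85, -3.89, -0.02]), 'torque': array([-0.71,  1.79, -0.01]), 'finger_force': np.float64(45.0), 'finger_gap': np.float64(10.35)}
```

View pics/e.png

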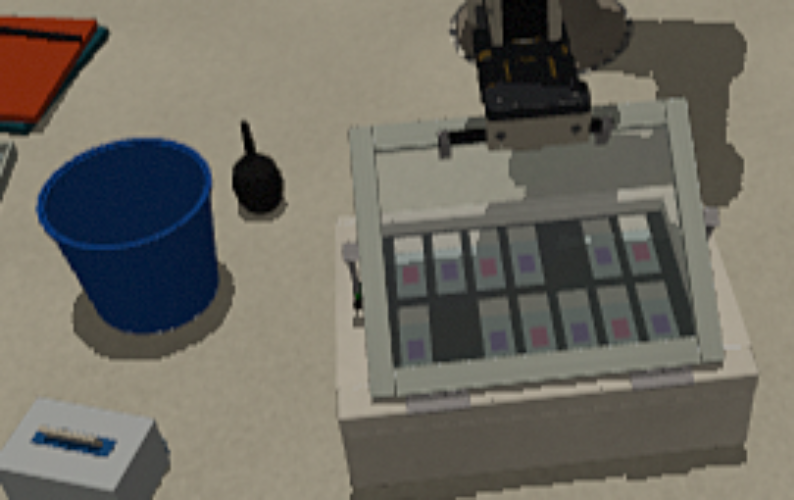

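Green shows at the left slot, near (357,300), and the bin and blower stand as before. I check the angle by projecting the cover model.

Run:
```python
from h import *
import pickle
S=pickle.load(open("cams.pkl","rb"))[1]
H=np.array([476.5,-13.9,105])+195*np.array([np.cos(.135),np.sin(.135),0])
def px(lx,ly,lz,t):
    x=lx*np.cos(t)+lz*np.sin(t);z=-lx*np.sin(t)+lz*np.cos(t)
    p=H+R.from_euler('z',.135).apply([x,ly,z]);d=R.from_euler('xyz',S["orientation"]).inv().apply(p-S["origin"])
    return np.round([d[0]/d[2]*S["fx"]+S["cx"],d[1]/d[2]*S["fy"]+S["cy"]],1)
for t in(0,.5,.55,.6,.65,.7):
    print(t,px(-195,-65,50,t),px(-195,65,50,t),px(-225,-142.5,12,t),px(-225,142.5,12,t))
```

```text
0 [291.8 172.3] [340.9 167.7] [263.5 178.4] [366.6 168.8]
0.5 [290.9 157.4] [344.7 152.6] [258.9 155.1] [371.8 145. ]
0.55 [290.9 156.9] [345.2 152. ] [258.5 153.6] [372.6 143.5]
0.6 [290.9 156.5] [345.8 151.6] [258.1 152.3] [373.4 142.1]
0.65 [290.9 156.4] [346.5 151.4] [257.7 151.2] [374.3 140.9]
0.7 [291.  156.5] [347.1 151.5] [257.3 150.3] [375.2 139.9]
```

The corner pixels and the tool travel both give about 0.58 to 0.61 rad, inside the band, and the joints are still. Handing in.

```bash
python3 -c "
from rig import ctrl, cam
print(ctrl.sign_off())"
```

```text
the job is handed in; nothing more can be done
None
```

I handed the job in at about 15.5 s: both papers are in the upright bin, and the gripper is holding the cover by its bar at about 0.6 rad (my estimate from the images and tool travel), inside the green band; the sign-off returned no verdict.

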